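# Lay the cappuccino tray

### The arm

A 6-joint arm with a two-finger parallel gripper is mounted at the origin on the work surface. World frame = base frame: x ahead of the robot, y to its left, z up, the work surface at z = 0. Lengths are in mm, angles in rad, forces in N, time in s.
With the tool pointing down it reaches from about 275 to 1000 mm from the base axis. Payload 8.4 kg.
Tool frame: the origin (TCP) lies midway between the tips of the shut fingers; the grasp point (between the pads) lies 19 mm behind it; z points along the fingers, y is the line along which they close (so a half turn about z gives the same grasp; the last joint's range is limited). The gripper opens to 85 mm and grips with 20 to 120 N. Pads are 22 mm wide; open, the fingers measure 114 mm over their backs; the gripper's body (76 mm by 85 mm) begins 54 mm behind the grasp point. The pads swing forward as they close: fully open they stand 13 mm farther back than shut.
Start: joints at [-1.251, 0.353, 1.633, -0, 1.155, -0.002], TCP at [197.67, -592.92, 231.281] pointing down, gripper open.
Joint ranges: [-2.63, 2.63], [-0.92, 2.1], [0.06, 2.66], [-1.3, 4.44], [0, 2.69], [-3.02, 3.02]. Speed limits (rad/s): [2.22, 2.22, 2.79, 3.14, 3.14, 3.14].

### API

Orientations are given as [roll, pitch, yaw] about the fixed x, y, z axes, in that order (R = Rz(yaw) Ry(pitch) Rx(roll)).
In Python, from rig import r gives the robot as it stands.
- The arm moves only by the tool servo_tool, never from a script. Its argument "deltas" is a list of rows, each an object of numbers: "x", "y", "z": the shift along the world's x, y, z in mm; "rx", "ry", "rz": the turn, a rotation vector about the world's x, y, z in rad; "gripper": the gripper's target within -1 to 1 (fully open at 1, half-way at 0, shut at -1). A call has 1 to 10 rows; each row is the pose to reach, as a shift and turn from the pose commanded when the call began; what a row does not reach only later rows make up. A row lasts 1/10 s, in which the tool goes at most 50 mm and 8.59 degrees, less where a joint would pass 70% of its speed; a pose out of reach is approached as far as the arm can. A call with a gripper value outside its range is refused whole. The fingers move at their own pace and stop on an object; "newtons" is the grip in N (left out, the last holds). Time passes only in rows, so rows that repeat a pose let the fingers close. It gives the time, the measured TCP pose, the force, the opening and the grip force at its end, in the units of the state.
- r.sense(): the state, without advancing time (a new reading comes with each control period).
- r.grab_frame(name): name is "scene" or "top" or "wrist"; returns the picture (420x560x3 uint8, blue, green, red); there is no depth.
- r.camera_params(name): a dict with "mtx" (3x3 intrinsics, pixels), "eye" and "orientation" of the camera in the world. Camera axes: x right, y down, z forward; pixel columns grow to the right and rows downward; lengths in mm; the calibration is good to about 2 mm. A picture is of the moment at which its call begins: read the wrist's pose just before it. camera_params takes no time and is no camera call; for the wrist camera it gives the pose at the moment of the call.
- r.sign_off(): hands the job in; it is judged then, once.
Trained networks look in the newest picture that a camera, given by its name, has taken for a name from the list of things; names that differ only in an ending like _2 or _b are one class to them, and where a whole thing is asked for, a point or a joint stands for the part that bears it (a point fixed in the world has none). Each returns a list of dicts, best first, with "conf" (0 to 1); they miss things now and then, are a little off and sometimes report something else, mostly with a low value. They report only what shows in the picture. A call takes as long as a camera call.
- r.recognise(name, camera): "box" ([left, top, width, height] in pixels, round what is visible of it).
The state is a dict: "clock": time; "qpos": joint angles; "qvel": joint speeds; "joint_efforts": joint torques, N m; "eef_pos": TCP position; "tcp_rot": TCP orientation; "contact_force": force on the tool from outside, world axes, zero at the start; "wrist_torque": the same for the moment, N m; "opening": opening from 0.0 (shut) to 1.0 (fully open); "grasp_force": force on a finger pad.
Only numpy, scipy, OpenCV 4.12 (cv2) and the standard library are available. Lean on these libraries where they do the work, as an engineer would, in place of code of your own. Each camera call takes 0.05 s, during which the arm holds its last target. There are 200 camera calls.

### The job

Lay the wooden tray for a cappuccino: stand the red cup in the middle of the red saucer, the cocoa shaker with the domed steel cap in the middle of the cork coaster and the white sugar pot in the middle of the slate tile, and lay the loose brass spoon centred and lengthwise on the black rubber strip (bowl at either end). Keep cup, shaker and pot upright and set them down gently, without dropping them. Leave the blue cup and the shaker with the black lid where they stand.

Things in the scene. Friction and masses are not known exactly. Their poses are not given: they have to be found in the camera images.
- red_cup: Small red ceramic cup with one handle, empty: 55 mm high, outside diameter 44 mm at the foot, 62 mm at 18 mm height and 66 mm at the rim, wall 4 mm; about 0.18 kg. The handle sticks out along the cup's +y to 57 mm from the cup's axis, 8 mm thick, from 14 to 49 mm height. Loose, upright on the counter. Origin: centre of its underside; z up. To be moved to the saucer.
- blue_cup: Small blue ceramic cup with one handle, empty: 55 mm high, outside diameter 44 mm at the foot, 62 mm at 18 mm height and 66 mm at the rim, wall 4 mm; about 0.18 kg. The handle sticks out along the cup's +y to 57 mm from the cup's axis, 8 mm thick, from 14 to 49 mm height. Loose, upright on the counter. Origin: centre of its underside; z up. A look-alike that stays where it is.
- cocoa_shaker: Glass shaker, clear cylindrical body 60 mm in diameter and 75 mm high, with a domed bright steel cap 62 mm in diameter from 70 mm to 100 mm height (total height 100 mm; the cap's straight side ends at 80 mm); about 0.22 kg. Loose, upright on the counter. Origin: centre of its underside; z up. To be moved to the cork coaster.
- black_lid_shaker: Glass shaker, clear cylindrical body 60 mm in diameter and 75 mm high, with a flat black lid 62 mm in diameter from 70 to 88 mm height (total height 88 mm); about 0.22 kg. Loose, upright on the counter. Origin: centre of its underside; z up. A look-alike that stays where it is.
- sugar_pot: White round sugar pot with a ball-shaped wooden knob, lid and pot in one piece: diameter 62 mm from 7 to 44 mm height, the knob 18 mm in diameter with its top at 72 mm; about 0.24 kg. Loose, upright on the counter. Origin: centre of its underside; z up. To be moved to the slate tile.
- brass_spoon: Loose brass spoon lying flat, 116 mm long: flat handle 10 mm wide, 6 mm thick, from x = -58 to +34 mm; round bowl 28 mm across, 7 mm high, centred at x = +44 mm; 0.04 kg, centre of mass near x = +10 mm. Origin: middle of its length, underside; x towards the bowl, z up. Goes on the black strip. (The spoon stack on a grey block at the far edge is fixed and not meant.)
- saucer: Round red saucer, 108 mm across at its rim, rim 8 mm high; its flat inside, about 74 mm across, is 4 mm above its origin. Origin: centre of its underside. Fixed on the pale wooden tray (fixed, 275 x 275 mm, floor 6 mm and rim 14 mm above the counter, same yaw as this piece); the four places form a square, 125 mm between neighbouring centres; which is where changes.
- cork_coaster: Round cork coaster, 90 mm in diameter, 5 mm thick. Origin: centre of its underside. Fixed on the pale wooden tray (fixed, 275 x 275 mm, floor 6 mm and rim 14 mm above the counter, same yaw as this piece); the four places form a square, 125 mm between neighbouring centres; which is where changes.
- slate_tile: Square grey slate tile, 85 x 85 mm, 5 mm thick. Origin: centre of its underside. Fixed on the pale wooden tray (fixed, 275 x 275 mm, floor 6 mm and rim 14 mm above the counter, same yaw as this piece); the four places form a square, 125 mm between neighbouring centres; which is where changes.
- spoon_rest: Black rubber strip, the spoon rest, 120 mm long (along its x) by 40 mm wide, 5 mm thick. Origin: centre of its underside. Fixed on the pale wooden tray (fixed, 275 x 275 mm, floor 6 mm and rim 14 mm above the counter, same yaw as this piece); the four places form a square, 125 mm between neighbouring centres; which is where changes.

How it is judged:
By the outcome, as a careful person would: the job done as asked, in the order asked, and still so for the second after the job is handed in, with the robot touching nothing.
It also fails if it takes over 106 s, if anything falls off the work surface, if the arm or the gripper's body presses on something with over 40 N, if the wrist force passes 120 N, or if a joint passes its speed limit or range.

## Working session

There is one attempt and no reset: what is moved stays moved. The work goes in short steps, Python scripts to look and compute and a tool call to move; the robot and the scene stay as the last step left them, time stands still between calls to the robot, and variables do not carry over. Pictures are saved under pics/ and viewed, at most 14 in all, crops included, and the job is handed in when it is done.

Besides the shell and the picture viewer there is one more tool, called after "Call:" as name(argument=value, ...), one argument or row to a line, values as JSON. servo_tool: Moves the arm, as the interface text tells. Its arguments: {"type":"object","properties":{"deltas":{"type":"array","items":{"type":"object","properties":{"x":{"type":"number"},"y":{"type":"number"},"z":{"type":"number"},"rx":{"type":"number"},"ry":{"type":"number"},"rz":{"type":"number"},"gripper":{"type":"number"}}}},"newtons":{"type":"number"}},"required":["deltas"]}

```bash
ls; mkdir -p pics
python3 - <<'E'
from rig import r
import cv2
s=r.sense();print(s)
for c in ("scene","top"):
    im=r.grab_frame(c);cv2.imwrite(f"pics/{c}0.png",im)
    p=r.camera_params(c);print(c,p)
for n in ["red_cup","blue_cup","cocoa_shaker","black_lid_shaker","sugar_pot","brass_spoon","saucer","cork_coaster","slate_tile","spoon_rest"]:
    print(n,[(d["box"],round(d["conf"],2)) for d in r.recognise(n,"top")[:3]])
E
```

```text
pics
{'clock': 0.0, 'qpos': array([-1.25140638e+00,  3.53650535e-01,  1.63412656e+00,  2.19509075e-05,
        1.15520437e+00, -2.43057699e-03]), 'qvel': array([-7.00759543e-04,  9.40967109e-04,  3.30482017e-04,  5.48576582e-05,
       -5.72164258e-04,  2.14550679e-04]), 'joint_efforts': array([-4.23548427e-04, -6.05252481e+01, -3.42065191e+01, -9.28525856e-05,
        9.41554550e-03,  1.10214353e-05]), 'eef_pos': array([ 197.52362838, -592.46772958,  230.56343349]), 'tcp_rot': array([-3.14020390e+00, -2.34456124e-05,  3.21811630e-01]), 'contact_force': array([-0.88264867, -0.03089732,  0.05298373]), 'wrist_torque': array([-0.04014945, -0.05130784, -0.02063443]), 'grasp_force': 0.0, 'opening': 0.9978364221031867}
scene {'mtx': array([[490.80711573,   0.        , 276.18995761],
       [  0.        , 490.80711573, 207.42875425],
       [  0.        ,   0.        ,   1.        ]]), 'eye': array([1141.76710426,  -73.09185342,  937.42120886]), 'orientation': array([-2.51544956,  0.01453652,  1.40583227])}
top {'mtx': array([[484.42124454,   0.        , 274.14985824],
       [  0.        , 484.42124454, 205.6986587 ],
       [  0.        ,   0.        ,   1.        ]]), 'eye': array([ 340.17758227,  -14.89983813, 1484.65556253]), 'orientation': array([-3.01054426,  0.01596817, -1.59879542])}
red_cup [([354.0, 238.3, 34.8, 20.6], 0.76), ([164.2, 174.4, 26.8, 25.5], 0.43)]
blue_cup [([122.5, 214.1, 26.9, 25.3], 0.69)]
cocoa_shaker [([174.4, 243.2, 25.4, 20.6], 0.83)]
black_lid_shaker [([163.7, 173.4, 27.0, 25.4], 0.67), ([354.5, 238.6, 33.7, 20.9], 0.58)]
sugar_pot [([358.0, 170.0, 21.2, 22.4], 0.56), ([390.8, 218.5, 38.9, 9.4], 0.41)]
brass_spoon [([355.7, 236.7, 32.7, 23.4], 0.63), ([391.2, 220.2, 32.6, 7.5], 0.51)]
saucer [([271.2, 158.7, 37.1, 34.5], 0.78)]
cork_coaster [([235.4, 163.8, 27.9, 28.9], 0.79)]
slate_tile [([239.9, 205.1, 23.4, 29.8], 0.67)]
spoon_rest [([285.6, 196.6, 12.3, 40.7], 0.66)]
```

Run:
```python
import cv2
im=cv2.imread("pics/top0.png")
c=im[130:290,100:440];cv2.imwrite("pics/topc.png",cv2.resize(c,None,fx=2.35,fy=2.35,interpolation=cv2.INTER_CUBIC))
```

```text
(no output)
```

View pics/topc.png

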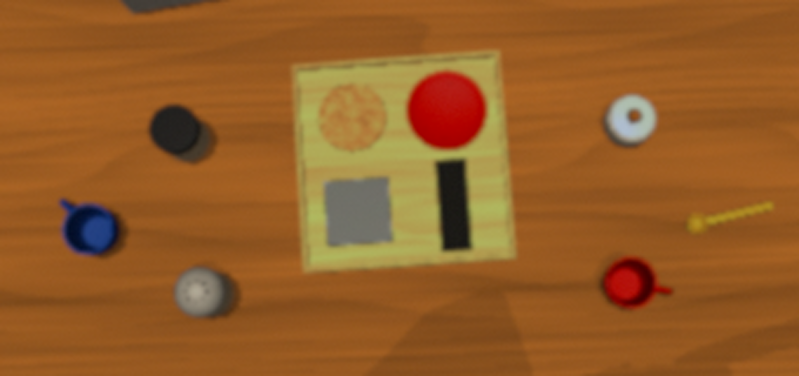

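View pics/scene0.png

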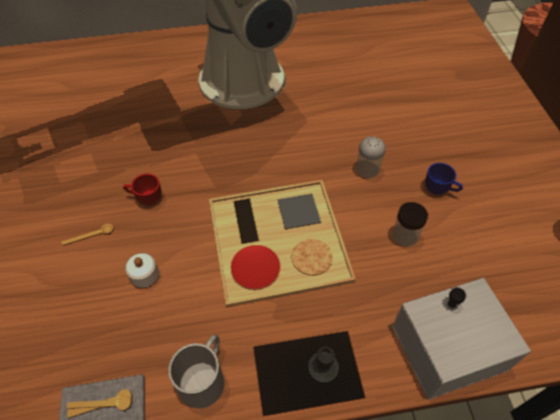

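```bash
cat > h.py <<'E'
import numpy as np,cv2
from rig import r
from scipy.optimize import least_squares
from scipy.spatial.transform import Rotation as Ro
MOD={"cup":[(0,22),(18,31),(55,33)],"cocoa_shaker":[(0,30),(70,31),(80,31),(90,24),(100,6)],"black_lid_shaker":[(0,30),(70,31),(88,31)],
"sugar_pot":[(0,27),(7,31),(44,31),(72,3)]}
def cam(c):
    p=r.camera_params(c);return p["mtx"],np.array(p["eye"]),Ro.from_euler("xyz",p["orientation"]).as_matrix()
def proj(C,P):
    K,e,R=C;q=(np.atleast_2d(P)-e)@R@K.T;return q[:,:2]/q[:,2:]
def unproj(C,uv,z):
    K,e,R=C;uv=np.atleast_2d(uv);d=np.c_[uv,np.ones(len(uv))]@np.linalg.inv(K).T@R.T
    return (e+d*((z-e[2])/d[:,2])[:,None])[:,:2]
A=np.linspace(0,2*np.pi,48)
def pts(mod,xy,yaw=None,z0=0):
    P=np.vstack([np.c_[xy[0]+rr*np.cos(A),xy[1]+rr*np.sin(A),np.full(48,z+z0)] for z,rr in mod])
    if yaw is not None:
        d=np.array([-np.sin(yaw),np.cos(yaw)]);n=np.array([d[1],-d[0]])
        P=np.vstack([P]+[[*(xy+57*d+s*n),z+z0] for s in(-4,4) for z in(18,45)])
    return P
def mask(im,name):
    h=cv2.cvtColor(im,cv2.COLOR_BGR2HSV);H,S,V=h[...,0],h[...,1],h[...,2]
    return {"red":((H<4)|(H>174))&(S>200)&(V>50),"tray":(H>18)&(H<32)&(S<190)&(V>120),
      "white":(S<60)&(V>110),"black":(V<50),"brass":(H>20)&(H<32)&(S>170)&(V>110)}[name].astype(np.uint8)*255
def blob(m,near):
    n,l,st,ce=cv2.connectedComponentsWithStats(m)
    k=min((i for i in range(1,n) if st[i,4]>30),key=lambda i:np.hypot(*(ce[i]-near)))
    return (l==k).astype(np.uint8),st[k],ce[k]
def fitbox(C,box,mod,x0,z0=0,yaw=None):
    b=np.array([box[0],box[1],box[0]+box[2],box[1]+box[3]])
    def f(x):
        u=proj(C,pts(mod,x[:2],yaw,z0));return np.r_[u.min(0)-b[:2],u.max(0)-b[2:]]
    s=least_squares(f,x0);return s.x,s.fun
E
python3 - <<'E'
from h import *
T=cam("top");S=cam("scene");im=cv2.imread("pics/top0.png")
print("wrist",r.camera_params("wrist"))
# places
B={"saucer":(271.2,158.7,37.1,34.5),"cork":(235.4,163.8,27.9,28.9),"slate":(239.9,205.1,23.4,29.8),"strip":(285.6,196.6,12.3,40.7)}
for n,b in B.items(): print(n,unproj(T,(b[0]+b[2]/2,b[1]+b[3]/2),11).round(1))
O={"cup":(354,238.3,34.8,20.6),"cocoa_shaker":(174.4,243.2,25.4,20.6),"black_lid_shaker":(163.7,173.4,27,25.4),"sugar_pot":(358,170,21.2,22.4)}
for n,b in O.items():
    c=unproj(T,(b[0]+b[2]/2,b[1]+b[3]/2),30)[0]
    if n!="cup": print(n,c,*fitbox(T,b,MOD[n],c))
c=lambda u,v:(100+u/2.35,130+v/2.35)
print("cup rim",unproj(T,c(630,282),55),"handle tip",unproj(T,c(669,291),32))
print("spoon bowl",unproj(T,c(698,224),4),"tip",unproj(T,c(772,206),4))
print("tray corners",unproj(T,[c(293,67),c(498,52),c(516,257),c(304,271)],14))
print("scene: cup",unproj(S,(147,185),50),"pot",unproj(S,(141,262),44),"shaker",unproj(S,(371,148),85), "spoon",unproj(S,[(108,229),(63,243)],4))
E
```

```text
wrist {'mtx': array([[349.2158796 ,   0.        , 280.5247625 ],
       [  0.        , 349.2158796 , 201.50697173],
       [  0.        ,   0.        ,   1.        ]]), 'eye': array([ 270.23793699, -568.57849807,  372.45167484]), 'orientation': array([ 2.83354515e+00, -2.33661113e-04, -1.24865709e+00])}
saucer [[626.3 -47.6]]
cork [[623.   77.5]]
slate [[493.   73.4]]
strip [[498.7 -49.6]]
cocoa_shaker [395.82992912 267.97088709] [394.23745405 264.48546511] [-0.1138975  -0.46424477  0.11982848  0.46137236]
black_lid_shaker [601.79879757 297.38425028] [597.71342941 292.73404267] [ 0.32589586  0.27599411 -0.34516959 -0.28687521]
sugar_pot [ 598.95231173 -286.18051145] [ 599.44121135 -286.5215347 ] [-0.67649867  0.09414875  0.65890536 -0.09954371]
cup rim [[ 389.91507814 -269.07621886]] handle tip [[ 377.96245191 -321.76998554]]
spoon bowl [[ 464.21847661 -370.23562776]] tip [[ 484.8604192  -467.53585305]]
tray corners [[ 687.09929316  152.68677945]
 [ 698.74417765 -118.72668718]
 [ 427.629934   -131.57218559]
 [ 417.49788955  142.40348076]]
scene: cup [[ 390.85039704 -264.93731638]] pot [[ 591.6657944  -281.01601211]] shaker [[400.96630622 262.64843115]] spoon [[ 466.4501114  -364.68738267]
 [ 487.22037784 -463.57187843]]
```

Call:
servo_tool(
  deltas=[
    {"x": 192, "y": 326, "rz": 1.04, "gripper": 1},
    {"x": 192, "y": 326, "rz": 1.04},
    {"x": 192, "y": 326, "rz": 1.04},
    {"x": 192, "y": 326, "rz": 1.04},
    {"x": 192, "y": 326, "rz": 1.04},
    {"x": 192, "y": 326, "rz": 1.04},
    {"x": 192, "y": 326, "rz": 1.04},
    {"x": 192, "y": 326, "rz": 1.04},
    {"x": 192, "y": 326, "rz": 1.04},
    {"x": 192, "y": 326, "rz": 1.04},
  ],
)

```text
invalid input
```

Run:
```python
from h import *
s=r.sense();print(s["clock"],s["eef_pos"],s["tcp_rot"],s["qpos"])
C=cam("wrist");im=r.grab_frame("wrist");cv2.imwrite("pics/w1.png",im)
print(proj(C,[390,-267,55]),r.recognise("red_cup","wrist")[:2])
m,st,ce=blob(mask(im,"red"),proj(C,[390,-267,55])[0]);print(st,ce)
f=lambda x:(lambda u:np.r_[u.min(0)-st[:2],u.max(0)-st[:2]-st[2:4]])(proj(C,pts(MOD["cup"],x[:2],x[2])))
q=least_squares(f,[390,-267,2.93]);print(q.x,q.fun)
```

```text
0.6 [ 197.68159542 -592.91072184  231.29946485] [ 3.14159186e+00 -3.78419807e-05  3.21812855e-01] [-1.25139871e+00  3.52970565e-01  1.63339977e+00  4.13645632e-05
  1.15522162e+00 -2.43193250e-03]
[[ -82.07633361 -230.11375401]] []Traceback (most recent call last):
  File "<stdin>", line 5, in <module>
  File "h.py", line 27, in blob
    k=min((i for i in range(1,n) if st[i,4]>30),key=lambda i:np.hypot(*(ce[i]-near)))
ValueError: min() iterable argument is empty
```

View pics/w1.png

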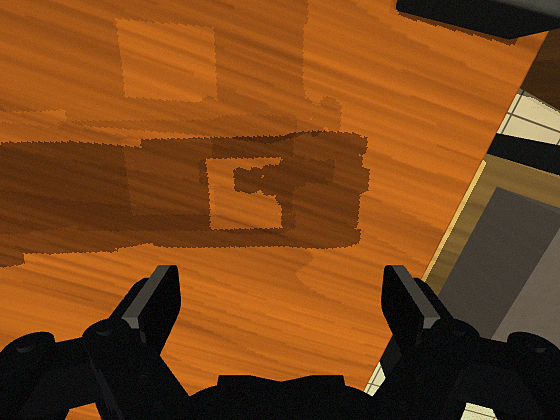

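Call:
servo_tool(
  deltas=[
    {"x": 192, "y": 326, "z": 0, "rx": 0, "ry": 0, "rz": 1.04, "gripper": 1},
    {"x": 192, "y": 326, "z": 0, "rx": 0, "ry": 0, "rz": 1.04, "gripper": 1},
    {"x": 192, "y": 326, "z": 0, "rx": 0, "ry": 0, "rz": 1.04, "gripper": 1},
    {"x": 192, "y": 326, "z": 0, "rx": 0, "ry": 0, "rz": 1.04, "gripper": 1},
    {"x": 192, "y": 326, "z": 0, "rx": 0, "ry": 0, "rz": 1.04, "gripper": 1},
    {"x": 192, "y": 326, "z": 0, "rx": 0, "ry": 0, "rz": 1.04, "gripper": 1},
    {"x": 192, "y": 326, "z": 0, "rx": 0, "ry": 0, "rz": 1.04, "gripper": 1},
    {"x": 192, "y": 326, "z": 0, "rx": 0, "ry": 0, "rz": 1.04, "gripper": 1},
    {"x": 192, "y": 326, "z": 0, "rx": 0, "ry": 0, "rz": 1.04, "gripper": 1},
    {"x": 192, "y": 326, "z": 0, "rx": 0, "ry": 0, "rz": 1.04, "gripper": 1},
  ],
  newtons=40,
)

```text
clock: 1.7
eef_pos: [390.0, -266.6, 231.5]
tcp_rot: [3.141, 0.0, 1.364]
contact_force: [-0.0, -0.2, -0.1]
opening: 0.997
grasp_force: 0.0
```

```bash
cat > cup.py <<'E'
from h import *
import sys
s=r.sense();print(s["clock"],s["eef_pos"],s["tcp_rot"],s["qpos"].round(2))
C=cam("wrist");im=r.grab_frame("wrist");cv2.imwrite("pics/w2.png",im)
m,st,ce=blob(mask(im,"red"),proj(C,[390,-267,55])[0]);print(st,ce)
hull=cv2.convexHull(np.argwhere(m)[:,::-1].astype(np.float32))[:,0]
D=np.c_[np.cos(A),np.sin(A)]
def f(x): return (proj(C,pts(MOD["cup"],x[:2],x[2]))@D.T).max(0)-(hull@D.T).max(0)
q=least_squares(f,[390,-267,2.93],loss="soft_l1");print(q.x,f(q.x).round(1))
E
python3 cup.py
```

```text
1.7 [ 389.9674589  -266.60702428  231.46727846] [3.14131470e+00 4.30059147e-04 1.36357011e+00] [-0.6   0.11  1.95 -0.    1.08 -0.4 ]
[ 248  141   69   88 3720] [281.91317204 178.88172043]
[ 390.18610015 -268.44141448    2.90244709] [1.3 0.7 0.6 0.7 0.6 0.9 3.8 4.1 4.2 4.1 3.9 3.5 3.1 3.6 4.  4.3 4.4 4.2
 4.1 0.7 0.9 0.6 0.8 1.  1.  0.9 0.7 1.1 0.6 0.9 0.8 0.6 0.4 0.6 1.  0.9
 0.8 0.8 0.9 0.8 0.9 1.6 1.1 1.1 0.8 1.  1.  1.3]
```

View pics/w2.png

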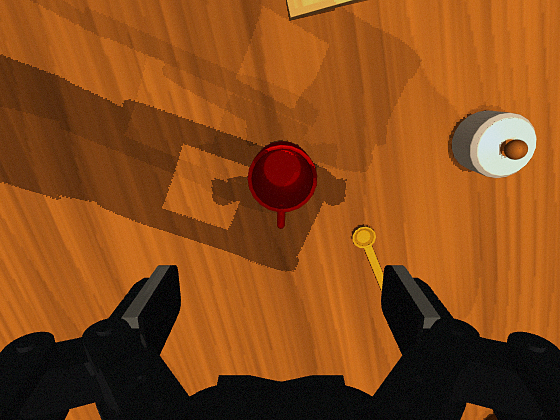

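Call:
servo_tool(
  deltas=[
    {"x": 0, "y": -2, "z": -50, "rx": 0, "ry": 0, "rz": 0.0, "gripper": 1},
    {"x": 0, "y": -2, "z": -100, "rx": 0, "ry": 0, "rz": 0.0, "gripper": 1},
    {"x": 0, "y": -2, "z": -150, "rx": 0, "ry": 0, "rz": 0.0, "gripper": 1},
    {"x": 0, "y": -2, "z": -185, "rx": 0, "ry": 0, "rz": 0.0, "gripper": 1},
    {"x": 0, "y": -2, "z": -207, "rx": 0, "ry": 0, "rz": 0.0, "gripper": 1},
    {"x": 0, "y": -2, "z": -217, "rx": 0, "ry": 0, "rz": 0.0, "gripper": 1},
    {"x": 0, "y": -2, "z": -217, "rx": 0, "ry": 0, "rz": 0.0, "gripper": 1},
    {"x": 0, "y": -2, "z": -217, "rx": 0, "ry": 0, "rz": 0.0, "gripper": -1},
    {"x": 0, "y": -2, "z": -217, "rx": 0, "ry": 0, "rz": 0.0, "gripper": -1},
    {"x": 0, "y": -2, "z": -217, "rx": 0, "ry": 0, "rz": 0.0, "gripper": -1},
  ],
  newtons=40,
)

```text
clock: 2.75
eef_pos: [390.5, -269.7, 15.7]
tcp_rot: [3.139, 0.001, 1.362]
contact_force: [-1.5, -0.9, 6.8]
opening: 0.743
grasp_force: 43.4
```

Call:
servo_tool(
  deltas=[
    {"x": 0, "y": 0, "z": 0, "rx": 0, "ry": 0, "rz": 0, "gripper": -1},
    {"x": 0, "y": 0, "z": 0, "rx": 0, "ry": 0, "rz": 0, "gripper": -1},
    {"x": 0, "y": 0, "z": 0, "rx": 0, "ry": 0, "rz": 0, "gripper": -1},
    {"x": 0, "y": 0, "z": 0, "rx": 0, "ry": 0, "rz": 0, "gripper": -1},
  ],
)

```text
clock: 3.15
eef_pos: [390.5, -269.7, 15.7]
tcp_rot: [3.139, 0.001, 1.362]
contact_force: [-2.1, -1.8, 8.0]
opening: 0.74
grasp_force: 43.5
```

Call:
servo_tool(
  deltas=[
    {"x": 0, "y": 0, "z": 10, "rx": 0, "ry": 0, "rz": 0, "gripper": -1},
    {"x": 0, "y": 0, "z": 35, "rx": 0, "ry": 0, "rz": 0, "gripper": -1},
    {"x": 20, "y": 20, "z": 65, "rx": 0, "ry": 0, "rz": 0, "gripper": -1},
    {"x": 50, "y": 45, "z": 85, "rx": 0, "ry": 0, "rz": 0, "gripper": -1},
    {"x": 80, "y": 75, "z": 110, "rx": 0, "ry": 0, "rz": 0, "gripper": -1},
    {"x": 110, "y": 105, "z": 130, "rx": 0, "ry": 0, "rz": 0, "gripper": -1},
    {"x": 140, "y": 135, "z": 150, "rx": 0, "ry": 0, "rz": 0, "gripper": -1},
    {"x": 160, "y": 155, "z": 150, "rx": 0, "ry": 0, "rz": 0, "gripper": -1},
    {"x": 170, "y": 160, "z": 150, "rx": 0, "ry": 0, "rz": 0, "gripper": -1},
    {"x": 170, "y": 160, "z": 150, "rx": 0, "ry": 0, "rz": 0, "gripper": -1},
  ],
)

```text
clock: 4.15
eef_pos: [560.3, -108.2, 164.7]
tcp_rot: [3.141, 0.0, 1.364]
contact_force: [0.3, -0.7, -2.5]
opening: 0.739
grasp_force: 45.1
```

Run:
```python
from h import *
s=r.sense();print(s["clock"],s["eef_pos"],s["tcp_rot"],s["qpos"].round(2),s["grasp_force"])
C=cam("wrist");im=r.grab_frame("wrist");cv2.imwrite("pics/w3.png",im)
print(proj(C,[[626,-48,11],[623,77,11],[493,73,11],[499,-50,11]]))
for n in ["saucer","cork_coaster","slate_tile","spoon_rest"]:
    print(n,[(np.round(d["box"]),round(d["conf"],2)) for d in r.recognise(n,"wrist")[:3]])
```

```text
4.15 [ 560.30344437 -108.22216428  164.71827441] [3.14098305e+00 4.10257747e-05 1.36368304e+00] [-0.19  0.34  1.81 -0.    0.99  0.01] 45.07111139969311
[[345.74912079  96.49059573]
 [314.88822483 -84.30758522]
 [140.29553495 -33.97109178]
 [195.12066852 131.6346662 ]]
saucer [(array([279.,  21., 129., 138.]), 0.64)]
cork_coaster [(array([345., 345.,  22.,  43.]), 0.63)]
slate_tile [(array([ 97.,   0., 120.,  42.]), 0.74)]
spoon_rest [(array([122.,  91., 148.,  79.]), 0.92), (array([278.,  24., 132., 135.]), 0.74)]
```

View pics/w3.png

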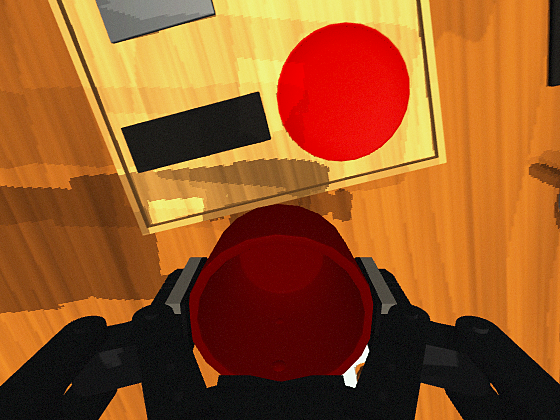

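Run:
```python
from h import *
C=cam("wrist");im=cv2.imread("pics/w3.png")
D=np.c_[np.cos(A),np.sin(A)]
m,st,ce=blob(mask(im,"red"),(343,91));print(st)
hull=cv2.convexHull(np.argwhere(m)[:,::-1].astype(np.float32))[:,0]
f=lambda x:(proj(C,pts([(14,54),(6,35)],x))@D.T).max(0)-(hull@D.T).max(0)
q=least_squares(f,[626,-48],loss="soft_l1");print("saucer",q.x,f(q.x).round(1)[::4])
m=(cv2.cvtColor(im,cv2.COLOR_BGR2GRAY)<50).astype(np.uint8);m,st,ce=blob(m,(196,131));print(st)
rc=cv2.minAreaRect(np.argwhere(m)[:,::-1].astype(np.float32));w=unproj(C,cv2.boxPoints(rc),11);print("strip",w.round(1),w.mean(0),unproj(C,ce,11))
# cup in hand: rim
h=cv2.cvtColor(im,cv2.COLOR_BGR2HSV);m=(((h[...,0]<6)|(h[...,0]>172))&(h[...,1]>150)&(h[...,2]>30)).astype(np.uint8);m[:200]=0
m,st,ce=blob(m,(280,300));print(st)
t=r.sense()["eef_pos"]
hull=cv2.convexHull(np.argwhere(m)[:,::-1].astype(np.float32))[:,0]
k=(D[:,1]<0.05)
f=lambda x:((proj(C,pts(MOD["cup"],x[:2],z0=t[2]-15.5))@D.T).max(0)-(hull@D.T).max(0))[k]
q=least_squares(f,t[:2],loss="soft_l1");print("cup-TCP",q.x-t[:2],f(q.x).round(1))
```

```text
[  277    23   132   138 14287]
saucer [620.60688047 -49.13383925] [2.3 1.9 2.3 3.1 3.2 2.6 2.2 1.4 1.  0.7 1.  1. ]
[ 121   92  150   81 6782]
strip [[438.  -35.3]
 [555.9 -30.9]
 [557.6 -70.3]
 [434.7 -76.2]] [496.56117051 -53.17495595] [[498.79386881 -52.25159197]]
[  189   204   184   178 25500]
cup-TCP [-0.79532868  0.97521519] [ 4.7  3.6  2.   1.3  1.4  0.3  0.4  0.1 -0.2 -0.  -0.5 -0.2 -0.6 -0.3
 -0.7 -0.2 -0.6 -0.1  0.1 -0.   0.2  0.1  1.5  2.8  4.7]
```

```bash
cat >> h.py <<'E'
D=np.c_[np.cos(A),np.sin(A)]
def hullsup(m): return (cv2.convexHull(np.argwhere(m)[:,::-1].astype(np.float32))[:,0]@D.T).max(0)
def sup(C,P): return (proj(C,P)@D.T).max(0)
def rot(a): return np.array([[np.cos(a),-np.sin(a)],[np.sin(a),np.cos(a)]])
def rect(c,yaw,L,W): 
    p=c+np.array([[1,1],[1,-1],[-1,1],[-1,-1]])*[L/2,W/2]@rot(yaw).T
    return np.vstack([np.c_[p,[11]*4],np.c_[p,[6]*4]])
SL={"saucer":(1,-1),"cork":(1,1),"slate":(-1,1),"strip":(-1,-1)}
def place(x,n): return np.array(x[:2])+62.5*rot(x[2])@np.array(SL[n])
E
python3 - <<'E'
from h import *
C=cam("wrist");im=cv2.imread("pics/w3.png")
ms,st,_=blob(mask(im,"red"),(343,91));hs=hullsup(ms)
m2,st,_=blob((cv2.cvtColor(im,cv2.COLOR_BGR2GRAY)<50).astype(np.uint8),(196,131));hk=hullsup(m2)
f=lambda x:sup(C,pts([(14,x[2])],x))-hs
q=least_squares(f,[626,-48,54]);print("saucer free",q.x,f(q.x).round(1)[::4])
f=lambda x:sup(C,rect(x[:2],x[2],120,40))-hk
q=least_squares(f,[498,-50,.04]);print("strip",q.x,f(q.x).round(1)[::4])
f=lambda x:np.r_[sup(C,pts([(14,54-x[3])],place(x,"saucer")))-hs,sup(C,rect(place(x,"strip"),x[2],120,40))-hk]
q=least_squares(f,[558,11,.04,0]);print("tray",q.x,[(n,place(q.x,n).round(1)) for n in SL],np.abs(q.fun).max(),q.fun.round(1)[::6])
E
```

```text
saucer free [621.00553652 -48.25551364  52.46768989] [ 0.7 -0.1 -0.3  0.2  0.2 -0.1  0.1 -0.1 -0.  -0.2  0.1 -0.2]
strip [ 4.97116000e+02 -5.30130365e+01  3.81113176e-02] [1.6 1.9 1.4 1.7 2.1 1.8 1.9 1.6 0.8 1.5 1.8 1.5]
tray [5.56614110e+02 1.17888596e+01 3.85031638e-02 1.55681217e+00] [('saucer', array([621.5, -48.3])), ('cork', array([616.7,  76.6])), ('slate', array([491.8,  71.8])), ('strip', array([496.6, -53.1]))] 2.5946256952689524 [ 1.3  0.2  0.1 -0.4 -0.5 -0.3 -0.   0.5  0.9  1.6  2.   2.6  2.5  1.5
  1.2  1.1]
```

Call:
servo_tool(
  deltas=[
    {"x": 40, "y": 38, "z": 0, "rx": 0, "ry": 0, "rz": 0, "gripper": -1},
    {"x": 62, "y": 59, "z": -30, "rx": 0, "ry": 0, "rz": 0, "gripper": -1},
    {"x": 62, "y": 59, "z": -70, "rx": 0, "ry": 0, "rz": 0, "gripper": -1},
    {"x": 62, "y": 59, "z": -100, "rx": 0, "ry": 0, "rz": 0, "gripper": -1},
    {"x": 62, "y": 59, "z": -120, "rx": 0, "ry": 0, "rz": 0, "gripper": -1},
    {"x": 62, "y": 59, "z": -130, "rx": 0, "ry": 0, "rz": 0, "gripper": -1},
    {"x": 62, "y": 59, "z": -134, "rx": 0, "ry": 0, "rz": 0, "gripper": -1},
    {"x": 62, "y": 59, "z": -136, "rx": 0, "ry": 0, "rz": 0, "gripper": -1},
    {"x": 62, "y": 59, "z": -137, "rx": 0, "ry": 0, "rz": 0, "gripper": -1},
    {"x": 62, "y": 59, "z": -138, "rx": 0, "ry": 0, "rz": 0, "gripper": -1},
  ],
)

```text
clock: 5.4
eef_pos: [622.4, -50.1, 27.3]
tcp_rot: [3.14, -0.0, 1.362]
contact_force: [0.7, 0.1, -2.8]
opening: 0.738
grasp_force: 45.3
```

Call:
servo_tool(
  deltas=[
    {"x": 0, "y": 0, "z": -0.5, "rx": 0, "ry": 0, "rz": 0, "gripper": -1},
    {"x": 0, "y": 0, "z": -1, "rx": 0, "ry": 0, "rz": 0, "gripper": -1},
  ],
)

```text
clock: 5.6
eef_pos: [622.0, -49.9, 25.8]
tcp_rot: [3.141, -0.0, 1.362]
contact_force: [-0.2, 0.6, 3.9]
opening: 0.733
grasp_force: 45.8
```

Call:
servo_tool(
  deltas=[
    {"x": 0, "y": 0, "z": 0, "rx": 0, "ry": 0, "rz": 0, "gripper": 1},
    {"x": 0, "y": 0, "z": 0, "rx": 0, "ry": 0, "rz": 0, "gripper": 1},
    {"x": 0, "y": 0, "z": 0, "rx": 0, "ry": 0, "rz": 0, "gripper": 1},
    {"x": 0, "y": 0, "z": 0, "rx": 0, "ry": 0, "rz": 0, "gripper": 1},
    {"x": 0, "y": 0, "z": 20, "rx": 0, "ry": 0, "rz": 0, "gripper": 1},
    {"x": 0, "y": 0, "z": 60, "rx": 0, "ry": 0, "rz": 0, "gripper": 1},
    {"x": 0, "y": 0, "z": 110, "rx": 0, "ry": 0, "rz": 0, "gripper": 1},
    {"x": 0, "y": 0, "z": 160, "rx": 0, "ry": 0, "rz": 0, "gripper": 1},
    {"x": 0, "y": 0, "z": 200, "rx": 0, "ry": 0, "rz": 0, "gripper": 1},
    {"x": 0, "y": 0, "z": 200, "rx": 0, "ry": 0, "rz": 0, "gripper": 1},
  ],
)

```text
clock: 6.6
eef_pos: [625.1, -50.2, 232.1]
tcp_rot: [3.131, -0.001, 1.362]
contact_force: [0.7, -0.4, 0.1]
opening: 1.001
grasp_force: 0.0
```

Run:
```python
from h import *
s=r.sense();print(s["clock"],s["eef_pos"],s["tcp_rot"],s["qpos"].round(2))
C=cam("wrist");im=r.grab_frame("wrist");cv2.imwrite("pics/w4.png",im)
print(proj(C,[[621,-48,11],[616,77,11],[492,72,11],[497,-53,11]]).round())
```

```text
6.6 [625.07715702 -50.21170294 232.06502057] [ 3.13111710e+00 -1.31306430e-03  1.36178117e+00] [-0.08  0.35  1.64 -0.    1.15  0.13]
[[275. 166.]
 [242.  40.]
 [119.  75.]
 [163. 194.]]
```

View pics/w4.png

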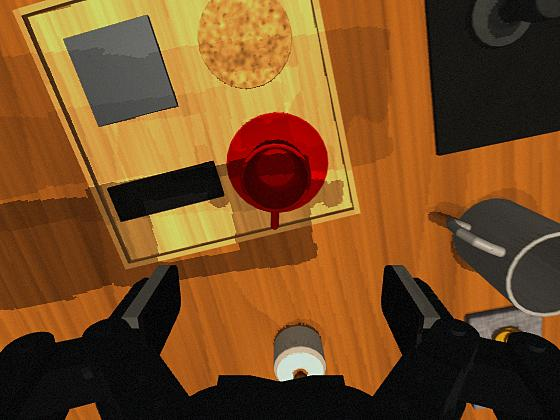

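```bash
cat > tray.py <<'E'
from h import *
C=cam("wrist");im=cv2.imread("pics/w4.png");h=cv2.cvtColor(im,cv2.COLOR_BGR2HSV)
ctr=proj(C,[[621,-48,11],[492,72,11],[497,-53,11]])
mr,_,_=blob(mask(im,"red"),ctr[0]);g=cv2.cvtColor(im,cv2.COLOR_BGR2GRAY)
mk,sk,_=blob((g<45).astype(np.uint8),ctr[2])
ml,sl,_=blob(((h[...,1]<60)&(g<160)).astype(np.uint8),ctr[1]);print(sk,sl)
hs,hk,hl=map(hullsup,(mr,mk,ml))
k=(D[:,1]<0.5)
def f(x):
    e=x[3]
    return np.r_[(sup(C,pts([(14,54)],place(x,"saucer")))-hs-e)[k],sup(C,rect(place(x,"strip"),x[2],120,40))-hk-e,sup(C,rect(place(x,"slate"),x[2],85,85))-hl-e]
q=least_squares(f,[557,11,.04,0],loss="soft_l1");x=q.x
print(x,[(n,place(x,n).round(1)) for n in SL],f(x).round(1)[::5])
red=((h[...,0]<6)|(h[...,0]>172))&(h[...,1]>150)
dark=(red&(h[...,2]<170)&(mr>0)).astype(np.uint8);dark=cv2.morphologyEx(dark,cv2.MORPH_OPEN,np.ones((13,13)))
dm,sd,_=blob(dark,ctr[0]+[0,10]);hd=hullsup(dm);print(sd)
f2=lambda p:sup(C,pts([(55+10,33)],p))-hd
kk=(D[:,1]>0)
f3=lambda p:sup(C,pts([(65,p[2])],p))-hd
f4=lambda p:(sup(C,pts([(10+a,b) for a,b in MOD["cup"]],p))-hd)-p[2]
p=least_squares(f3,[621,-48,33]).x;print("rim free r",p,f3(p).round(1)[::4])
p=least_squares(f4,[621,-48,0],loss="soft_l1").x;print("full",p,f4(p).round(1)[::4])
E
python3 tray.py
```

```text
[ 107  161  117   61 3979] [  63   15  114  112 7954]
[5.57291559e+02 1.40476103e+01 4.28060807e-02 1.81810524e+00] [('saucer', array([622.4, -45.7])), ('cork', array([617.1,  79.2])), ('slate', array([492.2,  73.8])), ('strip', array([497.5, -51.1]))] [ 1.5 -0.9 -1.2 -0.9 -0.4  0.9  1.4  0.1 -0.   0.5  0.6  0.2 -0.2 -2.
 -0.9 -0.8  0.2 -0.3 -1.4  0.   0.8  1.6  1.5  1.   0.4 -1.2]
[ 254  154   49   57 2121]
rim free r [620.72259454 -50.57817589  25.68881502] [ 4.   0.7 -4.1 -1.2  1.  -0.3  5.3 -0.9 -3.2 -0.6 -2.2  3.3]
full [620.30225406 -51.9925772    8.58880791] [ 3.4  0.6 -3.9 -0.9  1.3 -0.2  4.9 -2.  -2.1  1.2 -2.   2.1]
```

```bash
cat > chk.py <<'E'
from h import *
r.grab_frame("wrist");s=r.sense();print(s["clock"],s["eef_pos"],s["tcp_rot"])
C=cam("wrist");im=r.grab_frame("wrist");cv2.imwrite("pics/w4.png",im)
E
python3 chk.py; sed -i 's/^dark=/#/;s/^dm,/#/;s/^f2/#/;s/^p=.*//' tray.py; sed -i '/^f4\|^f3\|^kk/d' tray.py
cat >> tray.py <<'E'
o=cv2.resize(im,None,fx=4,fy=4,interpolation=cv2.INTER_CUBIC)
c=place(x,"saucer")
for z,rr,col in((14,54,(0,255,0)),(65,33,(255,255,0)),(65,29,(255,0,0))):
    cv2.polylines(o,[np.int32(proj(C,pts([(z,rr)],c))*4+2)],True,col,1)
u=np.int32(proj(C,[*c,20])[0]*4);cv2.imwrite("pics/ov.png",o[u[1]-280:u[1]+320,u[0]-300:u[0]+300])
E
python3 tray.py
```

```text
6.7 [622.08300811 -49.94260812 226.34520322] [ 3.13936934e+00 -3.02555394e-04  1.36181763e+00]
[ 110  161  118   62 4082] [  66   13  114  113 8158]
[5.57911313e+02 1.39672540e+01 4.17365884e-02 1.65962545e+00] [('saucer', array([623. , -45.9])), ('cork', array([617.7,  79. ])), ('slate', array([492.9,  73.8])), ('strip', array([498.1, -51.1]))] [ 1.5 -0.9 -0.8 -0.5 -0.2  0.9  0.7 -0.4 -0.6 -0.1 -0.1  0.5  0.1 -1.3
 -0.6 -0.7  0.8  0.5 -0.9  0.8 -0.   1.7  1.2  0.6 -0.2  0. ]
```

View pics/ov.png

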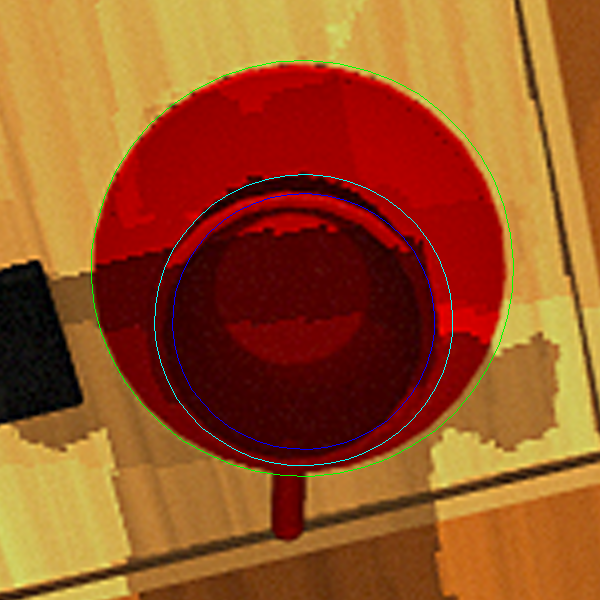

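Call:
servo_tool(
  deltas=[
    {"x": -228, "y": 314, "z": 15, "rx": 0, "ry": 0, "rz": 0.4, "gripper": 1},
    {"x": -228, "y": 314, "z": 15, "rx": 0, "ry": 0, "rz": 0.4, "gripper": 1},
    {"x": -228, "y": 314, "z": 15, "rx": 0, "ry": 0, "rz": 0.4, "gripper": 1},
    {"x": -228, "y": 314, "z": 15, "rx": 0, "ry": 0, "rz": 0.4, "gripper": 1},
    {"x": -228, "y": 314, "z": 15, "rx": 0, "ry": 0, "rz": 0.4, "gripper": 1},
    {"x": -228, "y": 314, "z": 15, "rx": 0, "ry": 0, "rz": 0.4, "gripper": 1},
    {"x": -228, "y": 314, "z": 15, "rx": 0, "ry": 0, "rz": 0.4, "gripper": 1},
    {"x": -228, "y": 314, "z": 15, "rx": 0, "ry": 0, "rz": 0.4, "gripper": 1},
    {"x": -228, "y": 314, "z": 15, "rx": 0, "ry": 0, "rz": 0.4, "gripper": 1},
    {"x": -228, "y": 314, "z": 15, "rx": 0, "ry": 0, "rz": 0.4, "gripper": 1},
  ],
)

```text
clock: 7.75
eef_pos: [392.6, 264.1, 238.9]
tcp_rot: [-3.139, 0.001, 1.764]
contact_force: [-0.4, -0.0, -0.8]
opening: 0.999
grasp_force: 0.0
```

```bash
cat > obj.py <<'E'
from h import *
import sys
n,x,y=sys.argv[1],float(sys.argv[2]),float(sys.argv[3])
r.grab_frame("wrist");s=r.sense();print(s["clock"],s["eef_pos"],s["tcp_rot"],s["qpos"].round(2))
C=cam("wrist");im=r.grab_frame("wrist")
for d in r.recognise(n,"wrist")[:2]:
    print(np.round(d["box"],1),d["conf"],*fitbox(C,d["box"],MOD[n],[x,y]))
    p=fitbox(C,d["box"],MOD[n],[x,y])[0]
    if d["conf"]>.5:
      for z,rr in MOD[n]: cv2.polylines(im,[np.int32(proj(C,pts([(z,rr)],p)))],True,(0,255,0),1)
cv2.imwrite(f"pics/{n}.png",im)
E
python3 obj.py cocoa_shaker 394 264
```

```text
7.8 [393.18295511 263.56234481 239.04335487] [-3.13957220e+00  1.27281999e-03  1.76280839e+00] [ 0.59  0.11  1.94 -0.    1.1   0.4 ]
[248.  129.2  68.1  82.5] 0.85 [392.24960457 268.49563278] [-1.08479254  2.39063344  1.08206679 -2.09673477]
```

View pics/cocoa_shaker.png

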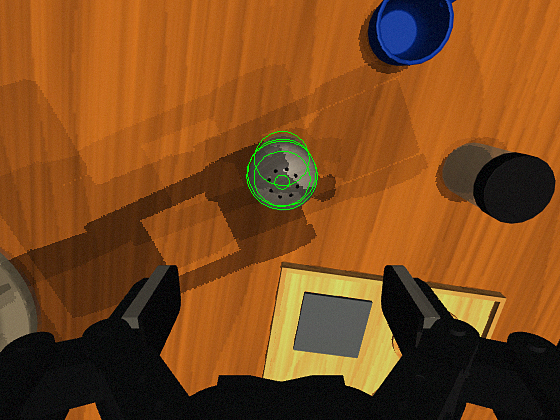

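Call:
servo_tool(
  deltas=[
    {"x": -1.5, "y": 4, "z": -50, "rx": 0, "ry": 0, "rz": 0, "gripper": 1},
    {"x": -1.5, "y": 4, "z": -100, "rx": 0, "ry": 0, "rz": 0, "gripper": 1},
    {"x": -1.5, "y": 4, "z": -145, "rx": 0, "ry": 0, "rz": 0, "gripper": 1},
    {"x": -1.5, "y": 4, "z": -180, "rx": 0, "ry": 0, "rz": 0, "gripper": 1},
    {"x": -1.5, "y": 4, "z": -200, "rx": 0, "ry": 0, "rz": 0, "gripper": 1},
    {"x": -1.5, "y": 4, "z": -206, "rx": 0, "ry": 0, "rz": 0, "gripper": 1},
    {"x": -1.5, "y": 4, "z": -206, "rx": 0, "ry": 0, "rz": 0, "gripper": 1},
    {"x": -1.5, "y": 4, "z": -206, "rx": 0, "ry": 0, "rz": 0, "gripper": -1},
    {"x": -1.5, "y": 4, "z": -206, "rx": 0, "ry": 0, "rz": 0, "gripper": -1},
    {"x": -1.5, "y": 4, "z": -206, "rx": 0, "ry": 0, "rz": 0, "gripper": -1},
  ],
)

```text
clock: 8.9
eef_pos: [393.3, 268.7, 35.8]
tcp_rot: [3.139, -0.001, 1.762]
contact_force: [0.3, -0.7, 4.7]
opening: 0.709
grasp_force: 42.1
```

Call:
servo_tool(
  deltas=[
    {"x": 0, "y": 0, "z": 0, "rx": 0, "ry": 0, "rz": 0, "gripper": -1},
    {"x": 0, "y": 0, "z": 0, "rx": 0, "ry": 0, "rz": 0, "gripper": -1},
    {"x": 0, "y": 0, "z": 0, "rx": 0, "ry": 0, "rz": 0, "gripper": -1},
    {"x": 0, "y": 0, "z": 0, "rx": 0, "ry": 0, "rz": 0, "gripper": -1},
  ],
)

```text
clock: 9.3
eef_pos: [393.2, 268.7, 35.7]
tcp_rot: [3.139, -0.001, 1.762]
contact_force: [0.5, -0.7, 7.6]
opening: 0.708
grasp_force: 42.2
```

Call:
servo_tool(
  deltas=[
    {"x": 0, "y": 0, "z": 10, "rx": 0, "ry": 0, "rz": 0, "gripper": -1},
    {"x": 0, "y": 0, "z": 35, "rx": 0, "ry": 0, "rz": 0, "gripper": -1},
    {"x": 20, "y": -15, "z": 70, "rx": 0, "ry": 0, "rz": 0, "gripper": -1},
    {"x": 55, "y": -45, "z": 90, "rx": 0, "ry": 0, "rz": 0, "gripper": -1},
    {"x": 90, "y": -75, "z": 100, "rx": 0, "ry": 0, "rz": 0, "gripper": -1},
    {"x": 125, "y": -105, "z": 100, "rx": 0, "ry": 0, "rz": 0, "gripper": -1},
    {"x": 160, "y": -135, "z": 100, "rx": 0, "ry": 0, "rz": 0, "gripper": -1},
    {"x": 195, "y": -160, "z": 100, "rx": 0, "ry": 0, "rz": 0, "gripper": -1},
    {"x": 215, "y": -180, "z": 100, "rx": 0, "ry": 0, "rz": 0, "gripper": -1},
    {"x": 225, "y": -190, "z": 100, "rx": 0, "ry": 0, "rz": 0, "gripper": -1},
  ],
)

```text
clock: 10.3
eef_pos: [618.7, 76.2, 135.1]
tcp_rot: [3.14, 0.0, 1.76]
contact_force: [-0.0, 0.5, -3.3]
opening: 0.71
grasp_force: 44.6
```

Run:
```python
from h import *
r.grab_frame("wrist");s=r.sense();t=s["eef_pos"];print(s["clock"],t,s["tcp_rot"],s["grasp_force"])
C=cam("wrist");im=r.grab_frame("wrist")
print([(np.round(d["box"],1),d["conf"]) for d in r.recognise("cocoa_shaker","wrist")[:2]])
for dx,col in ((0,(0,255,0)),):
  for z,rr in [(0,30),(70,31),(80,31)]:
    cv2.polylines(im,[np.int32(proj(C,pts([(z+t[2]-35.7,rr)],t[:2])))],True,col,1)
for z,rr in [(11,45)]: cv2.polylines(im,[np.int32(proj(C,pts([(z,rr)],[617.3,77.8])))],True,(255,255,0),1)
cv2.imwrite("pics/w5.png",im)
```

```text
10.35 [619.29619603  75.67054159 135.00020556] [3.14006866e+00 8.11005423e-04 1.76017365e+00] 44.611846106126904
[(array([187.6, 187.5, 183.4, 198.9]), 0.84)]
```

View pics/w5.png

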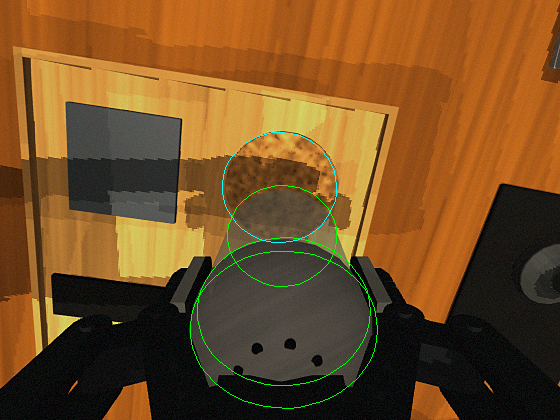

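Call:
servo_tool(
  deltas=[
    {"x": 1, "y": -0.5, "z": -20, "rx": 0, "ry": 0, "rz": 0, "gripper": -1},
    {"x": 1, "y": -0.5, "z": -45, "rx": 0, "ry": 0, "rz": 0, "gripper": -1},
    {"x": 1, "y": -0.5, "z": -65, "rx": 0, "ry": 0, "rz": 0, "gripper": -1},
    {"x": 1, "y": -0.5, "z": -77, "rx": 0, "ry": 0, "rz": 0, "gripper": -1},
    {"x": 1, "y": -0.5, "z": -83, "rx": 0, "ry": 0, "rz": 0, "gripper": -1},
    {"x": 1, "y": -0.5, "z": -85.5, "rx": 0, "ry": 0, "rz": 0, "gripper": -1},
    {"x": 1, "y": -0.5, "z": -86.5, "rx": 0, "ry": 0, "rz": 0, "gripper": -1},
    {"x": 1, "y": -0.5, "z": -87.5, "rx": 0, "ry": 0, "rz": 0, "gripper": -1},
    {"x": 1, "y": -0.5, "z": -88, "rx": 0, "ry": 0, "rz": 0, "gripper": -1},
  ],
)

```text
clock: 11.35
eef_pos: [618.6, 77.6, 46.9]
tcp_rot: [3.141, 0.0, 1.762]
contact_force: [-0.8, -0.5, -1.9]
opening: 0.706
grasp_force: 44.6
```

Call:
servo_tool(
  deltas=[
    {"x": 0, "y": 0, "z": -0.5, "rx": 0, "ry": 0, "rz": 0, "gripper": -1},
    {"x": 0, "y": 0, "z": -0.5, "rx": 0, "ry": 0, "rz": 0, "gripper": -1},
  ],
)

```text
clock: 11.55
eef_pos: [618.8, 77.6, 46.7]
tcp_rot: [3.14, 0.0, 1.762]
contact_force: [-0.9, 0.1, 4.7]
opening: 0.707
grasp_force: 44.7
```

Call:
servo_tool(
  deltas=[
    {"x": 0, "y": 0, "z": 0, "rx": 0, "ry": 0, "rz": 0, "gripper": 1},
    {"x": 0, "y": 0, "z": 0, "rx": 0, "ry": 0, "rz": 0, "gripper": 1},
    {"x": 0, "y": 0, "z": 0, "rx": 0, "ry": 0, "rz": 0, "gripper": 1},
    {"x": 0, "y": 0, "z": 0, "rx": 0, "ry": 0, "rz": 0, "gripper": 1},
    {"x": 0, "y": 0, "z": 20, "rx": 0, "ry": 0, "rz": 0, "gripper": 1},
    {"x": 0, "y": 0, "z": 60, "rx": 0, "ry": 0, "rz": 0, "gripper": 1},
    {"x": 0, "y": 0, "z": 110, "rx": 0, "ry": 0, "rz": 0, "gripper": 1},
    {"x": 0, "y": 0, "z": 160, "rx": 0, "ry": 0, "rz": 0, "gripper": 1},
    {"x": 0, "y": 0, "z": 190, "rx": 0, "ry": 0, "rz": 0, "gripper": 1},
    {"x": 0, "y": 0, "z": 190, "rx": 0, "ry": 0, "rz": 0, "gripper": 1},
  ],
)

```text
clock: 12.55
eef_pos: [620.9, 77.9, 241.3]
tcp_rot: [3.133, 0.001, 1.762]
contact_force: [-0.3, -0.1, 0.1]
opening: 1.001
grasp_force: 0.0
```

Run:
```python
from h import *
r.grab_frame("wrist");s=r.sense();t=s["eef_pos"];print(s["clock"],t,s["tcp_rot"])
C=cam("wrist");im=r.grab_frame("wrist");o=cv2.resize(im,None,fx=3,fy=3,interpolation=cv2.INTER_CUBIC)
c=[617.3,77.8]
for z,rr,col in [(11,45,(255,255,0)),(11,30,(0,255,0)),(81,31,(0,255,0)),(91,31,(255,0,0))]: cv2.polylines(o,[np.int32(proj(C,pts([(z,rr)],c))*3+1)],True,col,1)
u=np.int32(proj(C,[*c,40])[0]*3);cv2.imwrite("pics/w6.png",o[max(0,u[1]-280):u[1]+280,u[0]-300:u[0]+300])
```

```text
12.6 [619.43980257  77.75765605 238.30550656] [3.13689845e+00 3.19152316e-04 1.76181939e+00]
```

View pics/w6.png

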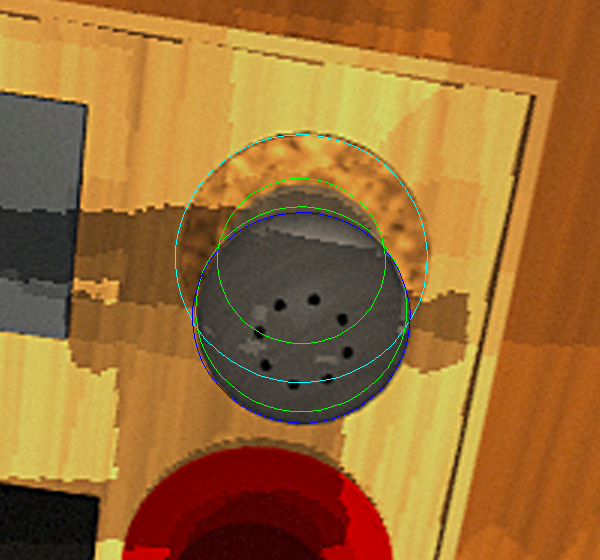

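Call:
servo_tool(
  deltas=[
    {"x": -19, "y": -364, "z": 0, "rx": 0, "ry": 0, "rz": -0.2, "gripper": 1},
    {"x": -19, "y": -364, "z": 0, "rx": 0, "ry": 0, "rz": -0.2, "gripper": 1},
    {"x": -19, "y": -364, "z": 0, "rx": 0, "ry": 0, "rz": -0.2, "gripper": 1},
    {"x": -19, "y": -364, "z": 0, "rx": 0, "ry": 0, "rz": -0.2, "gripper": 1},
    {"x": -19, "y": -364, "z": 0, "rx": 0, "ry": 0, "rz": -0.2, "gripper": 1},
    {"x": -19, "y": -364, "z": 0, "rx": 0, "ry": 0, "rz": -0.2, "gripper": 1},
    {"x": -19, "y": -364, "z": 0, "rx": 0, "ry": 0, "rz": -0.2, "gripper": 1},
    {"x": -19, "y": -364, "z": 0, "rx": 0, "ry": 0, "rz": -0.2, "gripper": 1},
    {"x": -19, "y": -364, "z": 0, "rx": 0, "ry": 0, "rz": -0.2, "gripper": 1},
    {"x": -19, "y": -364, "z": 0, "rx": 0, "ry": 0, "rz": -0.2, "gripper": 1},
  ],
)

```text
clock: 13.65
eef_pos: [598.5, -285.4, 234.1]
tcp_rot: [-3.139, -0.002, 1.561]
contact_force: [-0.2, 0.5, 0.1]
opening: 0.998
grasp_force: 0.0
```

```bash
python3 obj.py sugar_pot 599 -286
python3 - <<'E'
import cv2
im=cv2.imread("pics/sugar_pot.png");cv2.imwrite("pics/sp2.png",im)
E
```

```text
13.7 [ 598.84701977 -284.8486521   234.5657157 ] [-3.13981562e+00 -1.48005918e-03  1.56235878e+00] [-0.45  0.41  1.54  0.    1.19 -0.44]
[250.9 135.7  65.5  65.2] 0.71 [ 600.55417476 -282.29221023] [ 0.80477966 -1.05072136 -0.80577075  1.01629051]
```

View pics/sp2.png

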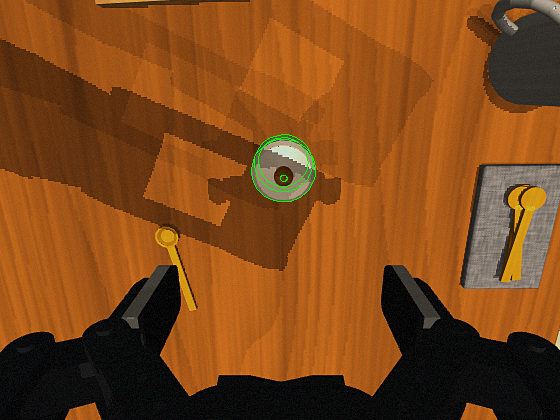

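Call:
servo_tool(
  deltas=[
    {"x": 1, "y": 4, "z": -50, "rx": 0, "ry": 0, "rz": 0, "gripper": 1},
    {"x": 1, "y": 4, "z": -100, "rx": 0, "ry": 0, "rz": 0, "gripper": 1},
    {"x": 1, "y": 4, "z": -150, "rx": 0, "ry": 0, "rz": 0, "gripper": 1},
    {"x": 1, "y": 4, "z": -190, "rx": 0, "ry": 0, "rz": 0, "gripper": 1},
    {"x": 1, "y": 4, "z": -213, "rx": 0, "ry": 0, "rz": 0, "gripper": 1},
    {"x": 1, "y": 4, "z": -224, "rx": 0, "ry": 0, "rz": 0, "gripper": 1},
    {"x": 1, "y": 4, "z": -227, "rx": 0, "ry": 0, "rz": 0, "gripper": 1},
    {"x": 1, "y": 4, "z": -227, "rx": 0, "ry": 0, "rz": 0, "gripper": -1},
    {"x": 1, "y": 4, "z": -227, "rx": 0, "ry": 0, "rz": 0, "gripper": -1},
    {"x": 1, "y": 4, "z": -227, "rx": 0, "ry": 0, "rz": 0, "gripper": -1},
  ],
)

```text
clock: 14.8
eef_pos: [601.3, -282.8, 10.7]
tcp_rot: [3.139, 0.001, 1.562]
contact_force: [-0.1, 1.7, 4.8]
opening: 0.704
grasp_force: 44.5
```

Call:
servo_tool(
  deltas=[
    {"x": 0, "y": 0, "z": 0, "rx": 0, "ry": 0, "rz": 0, "gripper": -1},
    {"x": 0, "y": 0, "z": 0, "rx": 0, "ry": 0, "rz": 0, "gripper": -1},
    {"x": 0, "y": 0, "z": 0, "rx": 0, "ry": 0, "rz": 0, "gripper": -1},
    {"x": 0, "y": 0, "z": 0, "rx": 0, "ry": 0, "rz": 0, "gripper": -1},
  ],
)

```text
clock: 15.2
eef_pos: [601.3, -282.8, 10.7]
tcp_rot: [3.139, 0.001, 1.562]
contact_force: [0.1, 1.3, 7.4]
opening: 0.709
grasp_force: 44.7
```

Call:
servo_tool(
  deltas=[
    {"x": 0, "y": 0, "z": 10, "rx": 0, "ry": 0, "rz": 0, "gripper": -1},
    {"x": 0, "y": 0, "z": 35, "rx": 0, "ry": 0, "rz": 0, "gripper": -1},
    {"x": 0, "y": 0, "z": 70, "rx": 0, "ry": 0, "rz": 0, "gripper": -1},
    {"x": -8, "y": 25, "z": 105, "rx": 0, "ry": 0, "rz": 0, "gripper": -1},
    {"x": -18, "y": 60, "z": 130, "rx": 0, "ry": 0, "rz": 0, "gripper": -1},
    {"x": -30, "y": 100, "z": 130, "rx": 0, "ry": 0, "rz": 0, "gripper": -1},
    {"x": -43, "y": 140, "z": 130, "rx": 0, "ry": 0, "rz": 0, "gripper": -1},
    {"x": -55, "y": 180, "z": 130, "rx": 0, "ry": 0, "rz": 0, "gripper": -1},
    {"x": -67, "y": 220, "z": 130, "rx": 0, "ry": 0, "rz": 0, "gripper": -1},
    {"x": -80, "y": 260, "z": 130, "rx": 0, "ry": 0, "rz": 0, "gripper": -1},
  ],
)

```text
clock: 16.2
eef_pos: [519.6, -21.1, 139.7]
tcp_rot: [3.14, 0.0, 1.561]
contact_force: [0.5, 0.6, -1.8]
opening: 0.71
grasp_force: 44.2
```

Call:
servo_tool(
  deltas=[
    {"x": -11, "y": 35, "z": 0, "rx": 0, "ry": 0, "rz": 0, "gripper": -1},
    {"x": -20, "y": 65, "z": -10, "rx": 0, "ry": 0, "rz": 0, "gripper": -1},
    {"x": -26, "y": 85, "z": -20, "rx": 0, "ry": 0, "rz": 0, "gripper": -1},
    {"x": -28, "y": 95, "z": -30, "rx": 0, "ry": 0, "rz": 0, "gripper": -1},
    {"x": -28, "y": 95, "z": -30, "rx": 0, "ry": 0, "rz": 0, "gripper": -1},
    {"x": -28, "y": 95, "z": -30, "rx": 0, "ry": 0, "rz": 0, "gripper": -1},
  ],
)

```text
clock: 16.8
eef_pos: [492.5, 72.0, 109.0]
tcp_rot: [3.142, 0.0, 1.562]
contact_force: [0.4, 0.0, -1.1]
opening: 0.703
grasp_force: 44.1
```

Run:
```python
from h import *
r.grab_frame("wrist");s=r.sense();t=s["eef_pos"];print(s["clock"],t,s["tcp_rot"],s["grasp_force"])
C=cam("wrist");im=r.grab_frame("wrist")
for z,rr in [(7,31),(44,31),(63,9)]:
    cv2.polylines(im,[np.int32(proj(C,pts([(z+t[2]-10.7,rr)],t[:2])))],True,(0,255,0),1)
P=rect(np.array([492.4,72.7]),.041,85,85)[[0,1,3,2]]; cv2.polylines(im,[np.int32(proj(C,P))],True,(255,255,0),1)
cv2.imwrite("pics/w7.png",im)
```

```text
16.85 [492.81917421  71.82764918 109.17079728] [3.14099185e+00 1.80875680e-04 1.56135219e+00] 44.06913121778416
```

View pics/w7.png

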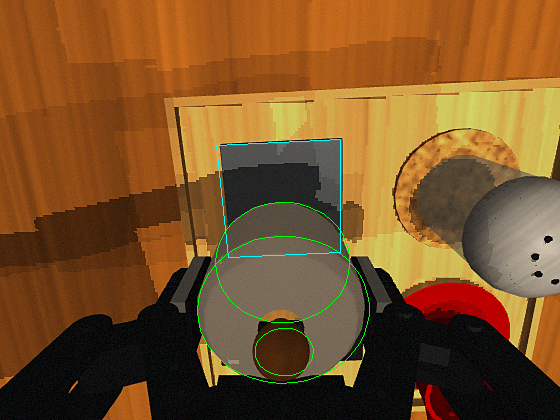

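Call:
servo_tool(
  deltas=[
    {"x": 0.5, "y": 0, "z": -25, "rx": 0, "ry": 0, "rz": 0, "gripper": -1},
    {"x": 0.5, "y": 0, "z": -50, "rx": 0, "ry": 0, "rz": 0, "gripper": -1},
    {"x": 0.5, "y": 0, "z": -70, "rx": 0, "ry": 0, "rz": 0, "gripper": -1},
    {"x": 0.5, "y": 0, "z": -80, "rx": 0, "ry": 0, "rz": 0, "gripper": -1},
    {"x": 0.5, "y": 0, "z": -84, "rx": 0, "ry": 0, "rz": 0, "gripper": -1},
    {"x": 0.5, "y": 0, "z": -85.5, "rx": 0, "ry": 0, "rz": 0, "gripper": -1},
    {"x": 0.5, "y": 0, "z": -86.5, "rx": 0, "ry": 0, "rz": 0, "gripper": -1},
    {"x": 0.5, "y": 0, "z": -87, "rx": 0, "ry": 0, "rz": 0, "gripper": -1},
    {"x": 0.5, "y": 0, "z": -87.5, "rx": 0, "ry": 0, "rz": 0, "gripper": -1},
  ],
)

```text
clock: 17.8
eef_pos: [493.1, 72.7, 21.9]
tcp_rot: [3.14, -0.0, 1.562]
contact_force: [-0.7, 1.3, -2.1]
opening: 0.711
grasp_force: 44.1
```

Call:
servo_tool(
  deltas=[
    {"x": 0, "y": 0, "z": -0.5, "rx": 0, "ry": 0, "rz": 0, "gripper": -1},
    {"x": 0, "y": 0, "z": -0.5, "rx": 0, "ry": 0, "rz": 0, "gripper": -1},
  ],
)

```text
clock: 18.0
eef_pos: [493.1, 72.7, 21.7]
tcp_rot: [3.141, -0.0, 1.562]
contact_force: [-2.5, -1.0, 7.6]
opening: 0.704
grasp_force: 45.1
```

Call:
servo_tool(
  deltas=[
    {"x": 0, "y": 0, "z": 0, "rx": 0, "ry": 0, "rz": 0, "gripper": 1},
    {"x": 0, "y": 0, "z": 0, "rx": 0, "ry": 0, "rz": 0, "gripper": 1},
    {"x": 0, "y": 0, "z": 0, "rx": 0, "ry": 0, "rz": 0, "gripper": 1},
    {"x": 0, "y": 0, "z": 0, "rx": 0, "ry": 0, "rz": 0, "gripper": 1},
    {"x": 0, "y": 0, "z": 20, "rx": 0, "ry": 0, "rz": 0, "gripper": 1},
    {"x": 0, "y": 0, "z": 60, "rx": 0, "ry": 0, "rz": 0, "gripper": 1},
    {"x": 0, "y": 0, "z": 110, "rx": 0, "ry": 0, "rz": 0, "gripper": 1},
    {"x": 0, "y": 0, "z": 160, "rx": 0, "ry": 0, "rz": 0, "gripper": 1},
    {"x": 0, "y": 0, "z": 180, "rx": 0, "ry": 0, "rz": 0, "gripper": 1},
    {"x": 0, "y": 0, "z": 180, "rx": 0, "ry": 0, "rz": 0, "gripper": 1},
  ],
)

```text
clock: 19.0
eef_pos: [494.8, 72.9, 204.2]
tcp_rot: [3.135, -0.001, 1.562]
contact_force: [0.3, -0.1, -0.4]
opening: 0.999
grasp_force: 0.0
```

Run:
```python
from h import *
r.grab_frame("wrist");s=r.sense();t=s["eef_pos"];print(s["clock"],t,s["tcp_rot"])
C=cam("wrist");im=r.grab_frame("wrist");o=cv2.resize(im,None,fx=2,fy=2,interpolation=cv2.INTER_CUBIC)
c=[492.4,72.7]
for z,rr in [(55,31),(18,31)]: cv2.polylines(o,[np.int32(proj(C,pts([(z,rr)],c))*2+1)],True,(0,255,0),1)
P=rect(np.array(c),.041,85,85)[[0,1,3,2]]; cv2.polylines(o,[np.int32(proj(C,P)*2)],True,(255,255,0),1)
c2=[621.8,-47.8]
for z,rr in [(65,33),(14,54)]: cv2.polylines(o,[np.int32(proj(C,pts([(z,rr)],c2))*2+1)],True,(0,255,0),1)
cv2.imwrite("pics/w8.png",o[180:640,320:1120])
```

```text
19.05 [493.4671488   72.70486723 202.035688  ] [ 3.13847495e+00 -4.85578983e-04  1.56181895e+00]
```

View pics/w8.png

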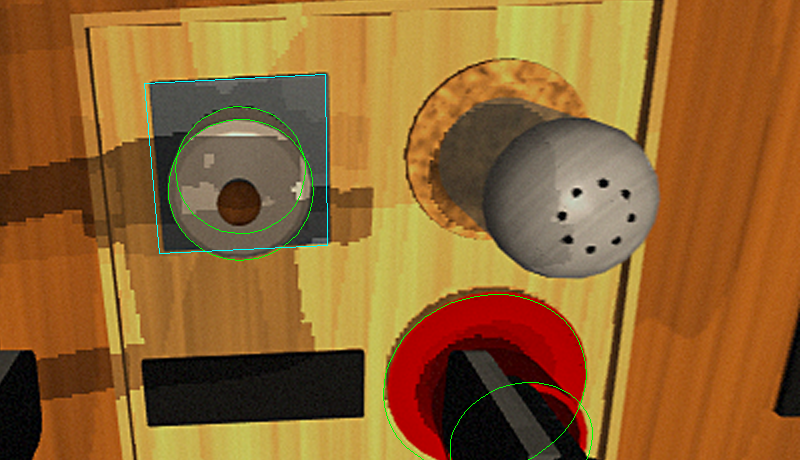

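Call:
servo_tool(
  deltas=[
    {"x": -21, "y": -471, "z": 0, "rx": 0, "ry": 0, "rz": 0.22, "gripper": 1},
    {"x": -21, "y": -471, "z": 0, "rx": 0, "ry": 0, "rz": 0.22, "gripper": 1},
    {"x": -21, "y": -471, "z": 0, "rx": 0, "ry": 0, "rz": 0.22, "gripper": 1},
    {"x": -21, "y": -471, "z": 0, "rx": 0, "ry": 0, "rz": 0.22, "gripper": 1},
    {"x": -21, "y": -471, "z": 0, "rx": 0, "ry": 0, "rz": 0.22, "gripper": 1},
    {"x": -21, "y": -471, "z": 0, "rx": 0, "ry": 0, "rz": 0.22, "gripper": 1},
    {"x": -21, "y": -471, "z": 0, "rx": 0, "ry": 0, "rz": 0.22, "gripper": 1},
    {"x": -21, "y": -471, "z": 0, "rx": 0, "ry": 0, "rz": 0.22, "gripper": 1},
    {"x": -21, "y": -471, "z": 0, "rx": 0, "ry": 0, "rz": 0.22, "gripper": 1},
    {"x": -21, "y": -471, "z": 0, "rx": 0, "ry": 0, "rz": 0.22, "gripper": 1},
  ],
)

```text
clock: 20.1
eef_pos: [470.2, -401.4, 198.1]
tcp_rot: [-3.139, -0.002, 1.78]
contact_force: [0.3, -0.1, -1.0]
opening: 1.0
grasp_force: 0.0
```

Call:
servo_tool(
  deltas=[
    {"x": 0, "y": 0, "z": 0, "rx": 0, "ry": 0, "rz": 0, "gripper": 0},
    {"x": 0, "y": 0, "z": 0, "rx": 0, "ry": 0, "rz": 0, "gripper": 0},
    {"x": 0, "y": 0, "z": 0, "rx": 0, "ry": 0, "rz": 0, "gripper": 0},
  ],
)

```text
clock: 20.4
eef_pos: [471.1, -396.9, 199.3]
tcp_rot: [-3.14, -0.002, 1.782]
contact_force: [-0.3, -0.3, -1.3]
opening: 0.514
grasp_force: 0.0
```

```bash
cat > spoon.py <<'E'
from h import *
import sys
bz=float(sys.argv[1]) if len(sys.argv)>1 else 0
x0=[float(v) for v in sys.argv[2:5]] or [474,-411,1.78]
r.grab_frame("wrist");s=r.sense();print(s["clock"],s["eef_pos"],s["tcp_rot"],s["qpos"].round(2),s["opening"])
C=cam("wrist");im=r.grab_frame("wrist");h=cv2.cvtColor(im,cv2.COLOR_BGR2HSV)
print([(np.round(d["box"],1),round(d["conf"],2)) for d in r.recognise("brass_spoon","wrist")[:2]])
def P(x):
    R=rot(x[2]);p=np.array([(-58,5),(-58,-5),(34,5),(34,-5)]);b=np.array([44,0])+14*D
    return np.vstack([np.c_[x[:2]+p@R.T,[6+bz]*4],np.c_[x[:2]+b@R.T,[6+bz]*48]])
g=cv2.fillConvexPoly(np.zeros(im.shape[:2],np.uint8),cv2.convexHull(np.int32(proj(C,P(x0))).reshape(-1,1,2)),1)
g=cv2.dilate(g,np.ones((41,41)))
m=((h[...,0]>20)&(h[...,0]<32)&(h[...,1]>190)&(h[...,2]>60)).astype(np.uint8)*g
n,l,st,ce=cv2.connectedComponentsWithStats(m);k=1+np.argmax(st[1:,4]);m=(l==k).astype(np.uint8);print(st[k],ce[k])
hs=hullsup(m);f=lambda x:sup(C,P(x))-hs
q=least_squares(f,x0,loss="soft_l1");x=q.x;print(x,f(x).round(1)[::4],"x=+10:",x[:2]+10*rot(x[2])[:,0])
cv2.polylines(im,[np.int32(proj(C,P(x)))[[0,1,3,2]]],True,(0,255,0),1);cv2.polylines(im,[np.int32(proj(C,P(x)))[4:]],True,(0,255,0),1)
cv2.imwrite("pics/spoon%d.png"%(s["clock"]*10),im)
E
python3 spoon.py; ls pics
```

```text
20.45 [ 471.44200149 -396.87539133  199.79500332] [-3.14054184e+00 -1.71863714e-03  1.78276796e+00] [-0.7   0.37  1.68  0.    1.09 -0.91] 0.5004879958198653
[(array([269.7, 128. ,  27.5, 109.4]), 0.77)]
[276 135  12  14  91] [281.91208791 141.01098901]
[ 473.99959164 -411.00320475    1.75177163] [10.4 46.3 81.6 93.4 83.5 46.8  7.6  6.2  6.1  6.5  7.9 10.7] x=+10: [ 472.19970129 -401.16651859]
cocoa_shaker.png
ov.png
scene0.png
sp2.png
spoon204.png
sugar_pot.png
top0.png
topc.png
w1.png
w2.png
w3.png
w4.png
w5.png
w6.png
w7.png
w8.png
```

```bash
python3 - <<'E'
import cv2,numpy as np
im=cv2.imread("pics/spoon204.png");h=cv2.cvtColor(im,cv2.COLOR_BGR2HSV)
for v in (140,150,170,190,210,225): print(v,h[v,262:306:4].tolist())
E
sed -i 's/m=((h\[...,0\]>20).*$/m=((h[...,0]>=17)\&(h[...,0]<36)\&(h[...,1]>120)\&(h[...,2]>25)).astype(np.uint8)*g;m=cv2.morphologyEx(m,cv2.MORPH_CLOSE,np.ones((3,3)));m=cv2.morphologyEx(m,cv2.MORPH_OPEN,np.ones((3,3)))/' spoon.py; python3 spoon.py
```

```text
140 [[11, 199, 101], [13, 221, 98], [17, 235, 130], [16, 212, 118], [22, 217, 236], [22, 239, 227], [20, 228, 225], [18, 230, 176], [19, 233, 187], [14, 219, 150], [13, 213, 165]]
150 [[12, 199, 73], [13, 215, 77], [60, 255, 255], [19, 233, 105], [16, 211, 105], [18, 253, 116], [17, 244, 94], [17, 219, 176], [60, 255, 255], [14, 219, 161], [14, 218, 146]]
170 [[12, 218, 97], [13, 219, 93], [15, 215, 95], [12, 220, 73], [19, 218, 111], [19, 228, 161], [60, 255, 255], [13, 225, 76], [14, 209, 83], [14, 231, 73], [14, 234, 86]]
190 [[13, 223, 96], [12, 211, 93], [12, 206, 99], [12, 203, 99], [18, 223, 145], [18, 222, 149], [60, 255, 255], [13, 204, 124], [13, 213, 116], [12, 201, 128], [14, 223, 126]]
210 [[12, 213, 102], [14, 241, 108], [13, 210, 114], [13, 203, 122], [18, 242, 156], [18, 230, 164], [18, 238, 133], [12, 196, 121], [12, 204, 124], [12, 209, 127], [13, 211, 122]]
225 [[13, 222, 115], [10, 201, 119], [13, 215, 120], [13, 212, 125], [18, 220, 167], [18, 247, 163], [19, 255, 155], [12, 211, 128], [13, 208, 126], [13, 209, 128], [13, 217, 121]]
20.6 [ 471.94113587 -397.36617964  200.7752024 ] [-3.14153417e+00 -1.97537897e-04  1.78311284e+00] [-0.7   0.37  1.68  0.    1.09 -0.91] 0.499486340406158
[(array([268.9, 124.1,  26.7, 112.3]), 0.64)]
[ 268  127   28  111 1432] [281.5146648  172.48184358]
[ 474.460844   -409.37949977    1.78763606] [1.  1.3 1.8 1.9 2.2 1.8 1.1 1.  0.7 1.1 0.9 1. ] x=+10: [ 472.30939962 -399.61367737]
```

Call:
servo_tool(
  deltas=[
    {"x": 0.5, "y": -2.5, "z": -50, "rx": 0, "ry": 0, "rz": 0.005, "gripper": 0},
    {"x": 0.5, "y": -2.5, "z": -100, "rx": 0, "ry": 0, "rz": 0.005, "gripper": 0},
    {"x": 0.5, "y": -2.5, "z": -145, "rx": 0, "ry": 0, "rz": 0.005, "gripper": -0.2},
    {"x": 0.5, "y": -2.5, "z": -175, "rx": 0, "ry": 0, "rz": 0.005, "gripper": -0.4},
    {"x": 0.5, "y": -2.5, "z": -190, "rx": 0, "ry": 0, "rz": 0.005, "gripper": -0.4},
    {"x": 0.5, "y": -2.5, "z": -195, "rx": 0, "ry": 0, "rz": 0.005, "gripper": -0.4},
    {"x": 0.5, "y": -2.5, "z": -196, "rx": 0, "ry": 0, "rz": 0.005, "gripper": -0.4},
    {"x": 0.5, "y": -2.5, "z": -196, "rx": 0, "ry": 0, "rz": 0.005, "gripper": -0.4},
  ],
)

```text
clock: 21.5
eef_pos: [473.2, -401.7, 6.3]
tcp_rot: [3.14, 0.002, 1.787]
contact_force: [0.9, -0.1, 0.7]
opening: 0.297
grasp_force: 0.0
```

Call:
servo_tool(
  deltas=[
    {"x": -0.5, "y": 1.5, "z": -3, "rx": 0, "ry": 0, "rz": 0, "gripper": -0.4},
    {"x": -0.5, "y": 1.5, "z": -4.5, "rx": 0, "ry": 0, "rz": 0, "gripper": -0.4},
    {"x": -0.5, "y": 1.5, "z": -4.5, "rx": 0, "ry": 0, "rz": 0, "gripper": -1},
    {"x": -0.5, "y": 1.5, "z": -4.5, "rx": 0, "ry": 0, "rz": 0, "gripper": -1},
    {"x": -0.5, "y": 1.5, "z": -4.5, "rx": 0, "ry": 0, "rz": 0, "gripper": -1},
    {"x": -0.5, "y": 1.5, "z": -4.5, "rx": 0, "ry": 0, "rz": 0, "gripper": -1},
  ],
  newtons=30,
)

```text
clock: 22.1
eef_pos: [471.8, -399.5, 0.8]
tcp_rot: [3.141, 0.0, 1.787]
contact_force: [-0.9, 1.7, 5.9]
opening: 0.101
grasp_force: 30.6
```

Call:
servo_tool(
  deltas=[
    {"x": 0, "y": 0, "z": 10, "rx": 0, "ry": 0, "rz": 0, "gripper": -1},
    {"x": 0, "y": 0, "z": 35, "rx": 0, "ry": 0, "rz": 0, "gripper": -1},
    {"x": 0, "y": 0, "z": 70, "rx": 0, "ry": 0, "rz": 0, "gripper": -1},
    {"x": 0, "y": 20, "z": 100, "rx": 0, "ry": 0, "rz": 0.1, "gripper": -1},
    {"x": 0, "y": 55, "z": 120, "rx": 0, "ry": 0, "rz": 0.22, "gripper": -1},
    {"x": 5, "y": 90, "z": 120, "rx": 0, "ry": 0, "rz": 0.36, "gripper": -1},
    {"x": 5, "y": 125, "z": 120, "rx": 0, "ry": 0, "rz": 0.5, "gripper": -1},
    {"x": 10, "y": 160, "z": 120, "rx": 0, "ry": 0, "rz": 0.64, "gripper": -1},
    {"x": 10, "y": 195, "z": 120, "rx": 0, "ry": 0, "rz": 0.78, "gripper": -1},
    {"x": 10, "y": 230, "z": 120, "rx": 0, "ry": 0, "rz": 0.92, "gripper": -1},
  ],
)

```text
clock: 23.1
eef_pos: [481.7, -168.1, 120.9]
tcp_rot: [3.142, 0.001, 2.712]
contact_force: [0.9, 0.9, -0.6]
opening: 0.1
grasp_force: 30.0
```

Call:
servo_tool(
  deltas=[
    {"x": 2, "y": 35, "z": 0, "rx": 0, "ry": 0, "rz": 0.12, "gripper": -1},
    {"x": 4, "y": 70, "z": 0, "rx": 0, "ry": 0, "rz": 0.25, "gripper": -1},
    {"x": 5.5, "y": 100, "z": 0, "rx": 0, "ry": 0, "rz": 0.37, "gripper": -1},
    {"x": 5.5, "y": 113, "z": 0, "rx": 0, "ry": 0, "rz": 0.44, "gripper": -1},
    {"x": 5.5, "y": 117, "z": 0, "rx": 0, "ry": 0, "rz": 0.475, "gripper": -1},
    {"x": 5.5, "y": 117, "z": 0, "rx": 0, "ry": 0, "rz": 0.475, "gripper": -1},
    {"x": 5.5, "y": 117, "z": 0, "rx": 0, "ry": 0, "rz": 0.475, "gripper": -1},
  ],
)

```text
clock: 23.8
eef_pos: [487.3, -53.0, 120.5]
tcp_rot: [-3.141, 0.0, -3.103]
contact_force: [-0.3, -0.3, -0.6]
opening: 0.101
grasp_force: 30.0
```

```bash
python3 spoon.py 120 497.4 -52.1 3.183
python3 - <<'E'
from h import *
C=cam("wrist");im=r.grab_frame("wrist")
print("strip pred",proj(C,rect(np.array([497.4,-52.1]),.041,120,40))[:4].round())
m,st,_=blob((cv2.cvtColor(im,cv2.COLOR_BGR2GRAY)<45).astype(np.uint8),proj(C,[497,-52,11])[0]);print(st)
E
```

```text
23.85 [487.228794   -53.1988968  120.40383246] [-3.14138574e+00  1.97010366e-04 -3.10358338e+00] [-0.11  0.29  2.02 -0.    0.83 -1.72] 0.10381581306837438
[(array([250.7, 171.1,  63.6, 207. ]), 0.75)]
[ 239  171   98  210 7979] [288.60521369 247.96139867]
[493.04062419 -50.70943741   3.19673107] [-16.7  13.7  16.1  13.4   9.3   1.8 -10.8  -1.8   7.2  10.   11.2  -8.8] x=+10: [483.05582156 -51.26054221]
strip pred [[306. 283.]
 [257. 283.]
 [310. 133.]
 [253. 133.]]
[ 255  135   56   53 2262]
```

Call:
servo_tool(
  deltas=[
    {"x": 0, "y": 0.5, "z": -30, "rx": 0, "ry": 0, "rz": 0, "gripper": -1},
    {"x": 0, "y": 0.5, "z": -65, "rx": 0, "ry": 0, "rz": 0, "gripper": -1},
    {"x": 0, "y": 0.5, "z": -88, "rx": 0, "ry": 0, "rz": 0, "gripper": -1},
    {"x": 0, "y": 0.5, "z": -100, "rx": 0, "ry": 0, "rz": 0, "gripper": -1},
    {"x": 0, "y": 0.5, "z": -105, "rx": 0, "ry": 0, "rz": 0, "gripper": -1},
    {"x": 0, "y": 0.5, "z": -107, "rx": 0, "ry": 0, "rz": 0, "gripper": -1},
    {"x": 0, "y": 0.5, "z": -108, "rx": 0, "ry": 0, "rz": 0, "gripper": -1},
    {"x": 0, "y": 0.5, "z": -108.5, "rx": 0, "ry": 0, "rz": 0, "gripper": -1},
    {"x": 0, "y": 0.5, "z": -108.5, "rx": 0, "ry": 0, "rz": 0, "gripper": -1},
  ],
)

```text
clock: 24.9
eef_pos: [487.7, -52.0, 12.5]
tcp_rot: [-3.141, 0.001, -3.101]
contact_force: [0.1, 0.2, -0.2]
opening: 0.102
grasp_force: 30.0
```

Call:
servo_tool(
  deltas=[
    {"x": 0, "y": -0.5, "z": -0.7, "rx": 0, "ry": 0, "rz": 0, "gripper": -1},
    {"x": 0, "y": -0.5, "z": -1, "rx": 0, "ry": 0, "rz": 0, "gripper": -1},
    {"x": 0, "y": -0.5, "z": -1, "rx": 0, "ry": 0, "rz": 0, "gripper": -1},
  ],
)

```text
clock: 25.2
eef_pos: [487.6, -52.4, 11.7]
tcp_rot: [-3.142, 0.001, -3.101]
contact_force: [-2.2, 0.9, 10.4]
opening: 0.1
grasp_force: 31.2
```

Contact. Open modestly, rise, look.

Call:
servo_tool(
  deltas=[
    {"x": 0, "y": 0, "z": 0.3, "rx": 0, "ry": 0, "rz": 0, "gripper": -0.5},
    {"x": 0, "y": 0, "z": 0.3, "rx": 0, "ry": 0, "rz": 0, "gripper": -0.4},
    {"x": 0, "y": 0, "z": 0.3, "rx": 0, "ry": 0, "rz": 0, "gripper": -0.4},
    {"x": 0, "y": 0, "z": 20, "rx": 0, "ry": 0, "rz": 0, "gripper": -0.4},
    {"x": 0, "y": 0, "z": 60, "rx": 0, "ry": 0, "rz": 0, "gripper": -0.4},
    {"x": 0, "y": 0, "z": 110, "rx": 0, "ry": 0, "rz": 0, "gripper": -0.4},
    {"x": 0, "y": 0, "z": 160, "rx": 0, "ry": 0, "rz": 0, "gripper": -0.4},
    {"x": 0, "y": 0, "z": 200, "rx": 0, "ry": 0, "rz": 0, "gripper": -0.4},
    {"x": 0, "y": 0, "z": 200, "rx": 0, "ry": 0, "rz": 0, "gripper": -0.4},
    {"x": 0, "y": 0, "z": 200, "rx": 0, "ry": 0, "rz": 0, "gripper": -0.4},
  ],
)

```text
clock: 26.2
eef_pos: [487.5, -52.5, 211.4]
tcp_rot: [-3.141, 0.002, -3.101]
contact_force: [1.2, 0.3, -0.9]
opening: 0.301
grasp_force: 0.0
```

Run:
```python
from h import *
r.grab_frame("wrist");s=r.sense();print(s["clock"],s["eef_pos"],s["tcp_rot"])
C=cam("wrist");im=r.grab_frame("wrist")
print([(np.round(d["box"],1),round(d["conf"],2)) for d in r.recognise("brass_spoon","wrist")[:2]])
m,st,_=blob((cv2.cvtColor(im,cv2.COLOR_BGR2GRAY)<45).astype(np.uint8),proj(C,[497,-40,11])[0]);print(st)
o=cv2.resize(im,None,fx=2,fy=2,interpolation=cv2.INTER_CUBIC)
c=np.array([497.4,-52.1])
cv2.polylines(o,[np.int32(proj(C,rect(c,.041,120,40)[[0,1,3,2]])*2)],True,(255,255,0),1)
e=c+np.array([[-58,0],[58,0]])@rot(.041).T
for p in proj(C,np.c_[e,[15,15]])*2: cv2.circle(o,np.int32(p),4,(0,255,0),1)
cv2.imwrite("pics/w9.png",o[60:660,160:960])
```

```text
26.25 [486.56776877 -52.37829956 210.09085132] [ 3.14149362e+00 -7.72870698e-04 -3.10142250e+00]
[(array([266.7, 123.8,  28.8, 113. ]), 0.83)]
[ 261  124   42  115 3079]
```

View pics/w9.png

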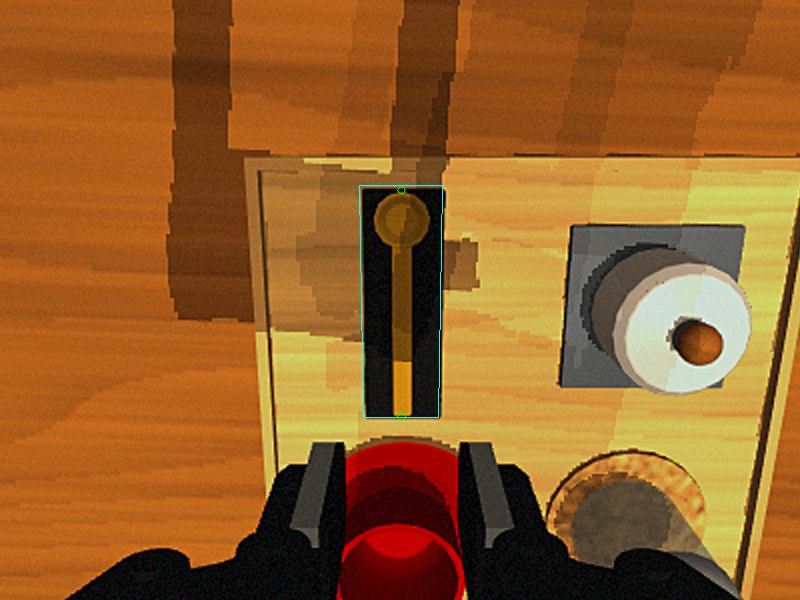

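```bash
python3 -c "
from rig import r
print(r.sign_off())"
```

```text
the job is handed in; nothing more can be done
None
```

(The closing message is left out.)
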